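Check the sample warmer with the contact thermometer wand

ROBOT

A 7-joint arm with a two-finger parallel gripper is mounted at the origin on the work surface. World frame = base frame: x ahead of the robot, y to its left, z up, the work surface at z = 0. Lengths are in mm, angles in rad, forces in N, time in s.
With the tool pointing down it reaches from about 425 to 875 mm from the base axis. Payload 9.9 kg.
Tool frame: the origin (TCP) lies on the centre line of the jaws, within the pads' length; the fingertips stand 14 mm ahead of it and the grasp point (between the pads) lies 5 mm behind it (tip_reach is the distance from the TCP to the fingertips, in mm); z points along the fingers, y is the line along which they close (so a half turn about z gives the same grasp; the last joint's range is limited). The gripper opens to 85 mm and grips with 20 to 120 N. Pads are 22 mm wide; open, the fingers measure 114 mm over their backs; the gripper's body (76 mm by 85 mm) begins 54 mm behind the grasp point. The pads swing forward as they close: fully open they stand 13 mm farther back than shut.
Start: joints at [1.217, 0.576, 0.025, 1.437, -0.015, 1.129, -0.057], TCP at [179.918, -650.584, 245.289] pointing down, gripper open.
Joint ranges: [-2.76, 2.76], [-0.34, 2.15], [-1.52, 1.57], [0.19, 2.46], [-1.09, 4.23], [0.17, 1.99], [-2.82, 2.82]. Speed limits (rad/s): [2.22, 2.22, 3.01, 3.01, 3.14, 3.14, 3.14].

INTERFACE

Orientations are given as a unit quaternion [w, x, y, z].
In Python, from workcell import get_obs, read_camera, calibration, job_done, regions_of, tip_of, tip_reach gives the robot as it stands. The module is installed in compiled form; this text tells all that it offers.
- The arm moves only by the tool drive_tool, never from a script. Its argument "plan" is one flat list of numbers, 7 for each row, row after row: the shift along the tool's x, y, z as a fraction of full scale, then the turn, a rotation vector about the tool's x, y, z as a fraction of full scale, then the finger opening in mm, from 0 to 85.4. In form: [x, y, z, ax, ay, az, gripper, x, y, z, ax, ay, az, gripper, ...]. A call has 1 to 12 rows; each row shifts and turns the commanded pose from where the row before left it, along the tool's axes as they then stand; what a row does not reach is not made up. Full scale, the value 1, is 50 mm for a shift and 6 degrees for a turn. A row lasts 1/8 s, in which the tool goes at most 62.5 mm and 10.7 degrees, less where a joint would pass 70% of its speed; a pose out of reach is approached as far as the arm can. A call with a number of a shift or a turn outside -1 to 1 is refused whole. A call with a gripper value outside its range is refused whole. The fingers move at their own pace and stop on an object; "newtons" is the grip in N (left out, the last holds). Time passes only in rows, so rows that do not move let the fingers close. It gives the time, the measured TCP pose, the force, the opening and the grip force at its end, in the units of the state.
- get_obs(): the state, without advancing time (a new reading comes with each control period).
- read_camera(name): name is "side" or "top" or "wrist"; returns the picture (400x640x3 uint8, red, green, blue); there is no depth.
- calibration(name): a dict with "K" (3x3 intrinsics, pixels), "T" (4x4, takes a point from camera to world coordinates). Camera axes: x right, y down, z forward; pixel columns grow to the right and rows downward; lengths in mm; the calibration is good to about 2 mm. The wrist camera is an equidistant fisheye: a pixel r from the principal point sees the ray r / f radians off the axis. A picture is of the moment at which its call begins: read the wrist's pose just before it. calibration takes no time and is no camera call; for the wrist camera it gives the pose at the moment of the call.
- job_done(): hands the job in; it is judged then, once.
Trained networks look in the newest picture that a camera, given by its name, has taken for a name from the list of things; names that differ only in an ending like _2 or _b are one class to them, and where a whole thing is asked for, a point or a joint stands for the part that bears it (a point fixed in the world has none). Each returns a list of dicts, best first, with "p" (0 to 1); they miss things now and then, are a little off and sometimes report something else, mostly with a low value. They report only what shows in the picture. A call takes as long as a camera call.
- regions_of(name, camera): "pixels" (400x640 bool, what is visible of it).
- tip_of(name, camera): "location" ([x, y, z] in mm, in world coordinates, good to about 4 mm: a listed point, or the origin of a listed thing).
The state is a dict: "time": time; "joint_positions": joint angles; "qd": joint speeds; "joint_torque": joint torques, N m; "eef_pos": TCP position; "ee_rot": TCP orientation; "force": force on the tool from outside, world axes, zero at the start; "torque": the same for the moment, N m; "width": finger opening in mm; "finger_force": force on a finger pad.
Only numpy, scipy, OpenCV 4.12 (cv2) and the standard library are available. Lean on these libraries where they do the work, as an engineer would, in place of code of your own. Each camera call takes 0.05 s, during which the arm holds its last target. There are 200 camera calls.

TASK

Clear the amber bottle from in front of the sample warmer and stand it on the green mat. Then take the yellow thermometer wand from its cradle and press its copper tip squarely onto the middle of the brass check plate on the warmer's sloping face, gently pushing the spring-loaded plate in by about half of its 12 mm travel, never to its stop, and keep it still there for 2 seconds. Lay the wand back in its cradle as it was, tip pointing the same way, and leave the bottle standing on the mat and the other things where they are.

Things in the scene. Friction and masses are not known exactly. Their poses are not given: they have to be found in the camera images.
- warmer: white bench-top sample warmer, fixed, 220 mm wide (its x), about 175 mm deep (its y), 150 mm high (190 mm with the tubes on top). Origin under its middle at table level; its front looks along its own -y and carries the blue sloping face.
- port (a point): centre of the warmer's blue sloping face (220 x 88 mm), on its surface, 100 mm above the table. z axis: outward normal of the face, 35 degrees above level; x level along the face, y up the slope. The brass check plate is centred on this z axis.
- check_plate (a joint): how far the brass plate is pushed in along the port's -z (m): 0 free, 0.012 at its stop. Disc 44 mm across; at rest its front stands 12 to 32 mm out from the port: this differs each time, is not reported and must be felt with the tip. Spring: 0.6 N to start, then 0.6 N per mm (4 N half-way, 8 N at the stop); springs back.
- wand: yellow thermometer wand, about 160 g, lying in the cradle. Handle: box 120 long (x) x 28 wide (y) x 30 mm high (z); origin at the centre of its underside. A steel rod 14 mm thick goes on from the +x end at mid height (z = 15 mm) for 60 mm to the copper tip. Balance point within 15 mm of the handle's middle.
- wand_tip (a point): centre of the wand's flat copper tip (18 mm across), at (120, 0, 15) mm in the wand's frame; wand's x axis points out of it.
- cradle: fixed cradle: black base 150 x 70 x 6 mm, two grey saddles (12 mm long) at x = +-45 mm; the wand's underside rests on them 30 mm above the table, between cheeks 36 mm apart that rise 11 mm above the seat. Origin centre of underside; the wand lies along its x, tip to +x, mid on mid (within 8 mm at the start). Between the saddles the handle is free for fingers.
- mat: fixed flat green square mat, 120 x 120 x 6 mm, origin at the centre of its underside.
- bottle: amber bottle, about 0.35 kg, standing in the way in front of the check plate. 60 mm across up to 105 mm height, then a shoulder, and a white cap 36 mm across from 140 to 175 mm height. Origin at the centre of its underside.
- dishes: stack of three clear round dishes, 90 mm across, 40 mm high, a bystander; origin at the centre of its underside
- tip_box: blue box with clear lid, 87 x 122 x 63 mm, a bystander; origin at the centre of its underside
- timer: white square timer, 70 x 70 x 25 mm, a bystander; origin at the centre of its underside
- mouse: black computer mouse, 105 x 60 x 32 mm, a bystander; origin at the centre of its underside
- reagent: jar with orange cap, 60 mm across, 110 mm high, a bystander; origin at the centre of its underside
- slide_box: orange slide box, 70 x 100 x 35 mm, a bystander; origin at the centre of its underside

How it is judged:
By the outcome, as a careful person would: the job done as asked, in the order asked, and still so for the second after the job is handed in, with the robot touching nothing.
It also fails if it takes over 72 s, if anything falls off the work surface, if the arm or the gripper's body presses on something with over 40 N, if the wrist force passes 120 N, or if a joint passes its speed limit or range.

## Working session

There is one attempt and no reset: what is moved stays moved. The work goes in short steps, Python scripts to look and compute and a tool call to move; the robot and the scene stay as the last step left them, time stands still between calls to the robot, and variables do not carry over. Pictures are saved under pics/ and viewed, at most 10 in all, crops included, and the job is handed in when it is done.

Besides the shell and the picture viewer there is one more tool, called after ">>>" by a JSON object that holds its "name" and its "arguments", one argument or row to a line. drive_tool: Moves the arm, as the interface text tells. Its arguments: {"type":"object","properties":{"plan":{"type":"array"},"newtons":{"type":"number"}},"required":["plan"]}

```bash
mkdir -p pics
python3 - <<'E'
from workcell import *
import cv2, numpy as np
o=get_obs(); print({k:np.round(v,3).tolist() for k,v in o.items()})
ims=[]
for c in ("side","top"):
    im=read_camera(c); cv2.imwrite(f"pics/{c}0.png",im[:,:,::-1])
    k=calibration(c); print(c,np.round(k["T"],3).tolist(),np.round(k["K"],1).tolist())
    for n in ("warmer","port","wand","wand_tip","cradle","mat","bottle","dishes","tip_box","timer","mouse","reagent","slide_box","check_plate"):
        try:
            r=tip_of(n,c); print(c,n,[(round(q["p"],2),np.round(q["location"]).tolist()) for q in r[:2]])
        except Exception as e: print(n,e)
print(get_obs()["time"], tip_reach if not callable(tip_reach) else tip_reach())
E
```

```text
{'time': 0.0, 'joint_positions': [1.217, 0.577, 0.025, 1.438, -0.015, 1.129, -0.057], 'qd': [0.001, -0.001, -0.001, -0.0, 0.001, -0.0, -0.003], 'joint_torque': [0.0, -76.576, 2.25, -28.597, 0.015, 0.013, -0.0], 'eef_pos': [179.816, -650.148, 244.439], 'ee_rot': [-0.001, 0.991, 0.135, -0.0], 'force': [0.28, 0.632, -0.658], 'torque': [-0.004, 0.042, -0.015], 'finger_force': 0.0, 'width': 85.466}
side [[-0.933, -0.174, 0.315, 166.595], [-0.36, 0.462, -0.811, 942.602], [-0.005, -0.87, -0.493, 687.336], [0.0, 0.0, 0.0, 1.0]] [[403.0, 0.0, 318.2], [0.0, 403.0, 197.7], [0.0, 0.0, 1.0]]
side warmer [(0.82, [508.0, 319.0, 3.0])]
side port []
side wand [(0.73, [619.0, -261.0, 36.0]), (0.65, [750.0, 90.0, -2.0])]
side wand_tip [(0.54, [653.0, -143.0, 47.0])]
side cradle [(0.7, [620.0, -260.0, -3.0]), (0.69, [748.0, 90.0, -0.0])]
side mat [(0.9, [467.0, -267.0, 2.0]), (0.38, [624.0, -259.0, 37.0])]
side bottle []
side dishes [(0.62, [752.0, 92.0, -1.0])]
side tip_box [(0.86, [797.0, -47.0, 1.0])]
side timer [(0.64, [397.0, 25.0, -4.0]), (0.44, [620.0, -260.0, 41.0])]
side mouse [(0.7, [314.0, -3
[... 447 characters left out ...]
, 3.0])]
top port [(0.8, [520.0, 258.0, 102.0])]
top wand [(0.76, [620.0, -260.0, 30.0])]
top wand_tip [(0.58, [655.0, -145.0, 46.0])]
top cradle [(0.94, [622.0, -263.0, -5.0])]
top mat [(0.62, [473.0, -264.0, 1.0])]
top bottle [(0.67, [535.0, 178.0, 0.0]), (0.19, [518.0, 259.0, 97.0])]
top dishes [(0.78, [752.0, 85.0, 2.0])]
top tip_box [(0.59, [799.0, -46.0, 4.0])]
top timer [(0.6, [401.0, 24.0, -0.0])]
top mouse [(0.75, [309.0, -366.0, 0.0])]
top reagent [(0.97, [780.0, 202.0, -2.0])]
top slide_box [(0.66, [741.0, -260.0, 1.0]), (0.49, [621.0, -259.0, 32.0])]
check_plate it knows: bottle, cradle, dishes, mat, mouse, port, reagent, slide_box, timer, tip_box, wand, wand_tip, warmer
1.4 14.0
```

View pics/side0.png

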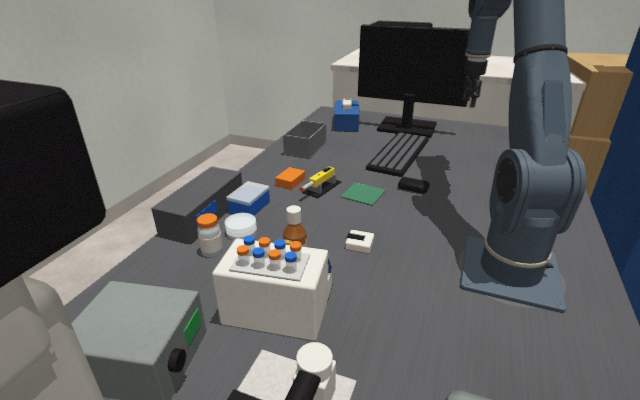

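View pics/top0.png

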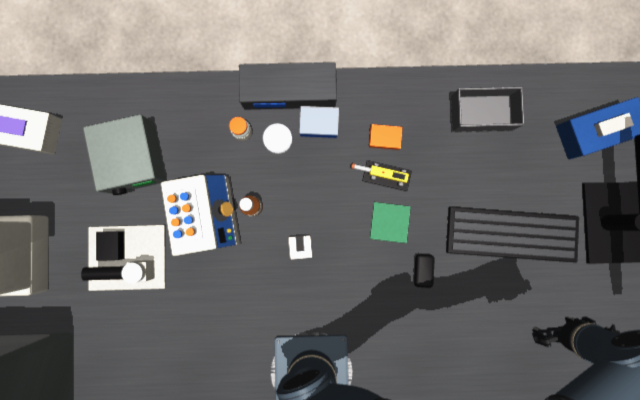

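The pictures show the warmer at left of the top view, (200,213), with its brass plate at (227,209) and the bottle in front of it, cap at (245,204). The wand lies at (385,173) with its tip at (353,167), and the mat is at (391,222). In the side view the bottle cap is at (294,215). The networks agree with this.

```bash
cat > h.py <<'E'
from workcell import *
import cv2, numpy as np
from scipy.spatial.transform import Rotation as R
def rot(q): return R.from_quat([q[1],q[2],q[3],q[0]])
def ray(c,uv,cal=None):
    k=cal or calibration(c); K=np.array(k["K"]);T=np.array(k["T"])
    x=(uv[0]-K[0,2])/K[0,0]; y=(uv[1]-K[1,2])/K[1,1]
    if c=="wrist":
        r=np.hypot(x,y); d=np.array([x/r*np.sin(r),y/r*np.sin(r),np.cos(r)]) if r>0 else np.array([0,0,1.])
    else: d=np.array([x,y,1.])
    d=T[:3,:3]@d; return T[:3,3],d/np.linalg.norm(d)
def atz(c,uv,z,cal=None):
    o,d=ray(c,uv,cal); return o+d*(z-o[2])/d[2]
def tri(rs):
    A=sum(np.eye(3)-np.outer(d,d) for o,d in rs); b=sum((np.eye(3)-np.outer(d,d))@o for o,d in rs)
    return np.linalg.solve(A,b)
def tool(y,zdir=(0,0,-1)):  # rotation with closing line y, approach z
    z=np.array(zdir,float);z/=np.linalg.norm(z);y=np.array(y,float);y-=z*(y@z);y/=np.linalg.norm(y)
    return R.from_matrix(np.c_[np.cross(y,z),y,z])
def go(p,Rt,p0=None,R0=None):
    """shift in tool axes (50mm units) and turn (6deg units) from now to the target, total"""
    o=get_obs(); p0=o["eef_pos"] if p0 is None else p0; R0=R0 or rot(o["ee_rot"])
    s=R0.inv().apply(np.array(p)-p0)/50; t=np.degrees((R0.inv()*Rt).as_rotvec())/6
    print("shift",np.round(s,3),"turn",np.round(t,3)); return s,t
def st():
    o=get_obs(); print("t",round(o["time"],2),"p",np.round(o["eef_pos"],1),"F",np.round(o["force"],2),"w",np.round(o["width"],1),"ff",np.round(o["finger_force"],1))
    print(np.round(rot(o["ee_rot"]).as_matrix(),3).tolist(),"q",np.round(o["joint_positions"],2))
E
python3 - <<'E'
from h import *
im=cv2.imread("pics/top0.png"); sd=cv2.imread("pics/side0.png")
hsv=cv2.cvtColor(im,cv2.COLOR_BGR2HSV); hs=cv2.cvtColor(sd,cv2.COLOR_BGR2HSV)
def cen(m,x0,x1,y0,y1):
    M=np.zeros_like(m);M[y0:y1,x0:x1]=m[y0:y1,x0:x1]; y,x=np.nonzero(M); return np.array([x.mean(),y.mean()]),len(x),np.c_[x,y]
w=cv2.inRange(hsv,(0,0,170),(180,60,255)); ws=cv2.inRange(hs,(0,0,150),(180,60,255))
a=cen(w,237,256,194,214); b=cen(ws,283,305,203,228); print(a[:2],b[:2])
print("cap",tri([ray("top",a[0]),ray("side",b[0])]),atz("top",a[0],175))
ye=cv2.inRange(hsv,(22,120,100),(35,255,255)); c=cen(ye,345,420,150,200); print(c[:2])
r=cv2.minAreaRect(c[2].astype(np.float32)); bx=cv2.boxPoints(r); P=np.array([atz("top",q,55) for q in bx]); print(np.round(P,1).tolist(),P.mean(0))
g=cv2.inRange(hsv,(40,80,40),(85,255,255)); c=cen(g,360,420,195,250); r=cv2.minAreaRect(c[2].astype(np.float32)); P=np.array([atz("top",q,6) for q in cv2.boxPoints(r)]);print("mat",np.round(P,1).tolist(),P.mean(0))
wh=cv2.inRange(hsv,(0,0,190),(180,40,255)); c=cen(wh,155,232,165,260); r=cv2.minAreaRect(c[2].astype(np.float32)); P=np.array([atz("top",q,150) for q in cv2.boxPoints(r)]);print("warmer top",np.round(P,1).tolist(),P.mean(0))
E
```

```text
(array([245.24264706, 203.91176471]), 136) (array([293.17757009, 208.95327103]), 107)
cap [532.14472432 173.25803189 174.4325901 ] [532.07384405 173.15800941 175.        ]
(array([387.63081395, 173.5494186 ]), 344)
[[620.8, -198.2, 55.0], [653.2, -206.7, 55.0], [622.5, -325.3, 55.0], [590.1, -316.6, 55.0]] [ 621.63822857 -261.68397774   55.        ]
mat [[418.9, -199.0, 6.0], [537.7, -217.0, 6.0], [520.5, -336.3, 6.0], [401.8, -317.7, 6.0]] [ 469.71076466 -267.5180626     6.        ]
warmer top [[598.1, 474.9, 150.0], [623.5, 297.1, 150.0], [401.4, 263.2, 150.0], [376.9, 439.4, 150.0]] [499.95668365 368.66212635 150.        ]
```

>>> {"name": "drive_tool", "arguments": {
  "plan": [0.91,-0.05,-0.1,0,0,-0.62,85,0.91,-0.05,-0.1,0,0,-0.62,85,0.91,-0.05,-0.1,0,0,-0.62,85,0.91,-0.05,-0.1,0,0,-0.62,85,0.91,-0.05,-0.1,0,0,-0.62,85,0.91,-0.05,-0.1,0,0,-0.62,85,0.91,-0.05,-0.1,0,0,-0.62,85,0.91,-0.05,-0.1,0,0,-0.62,85,0.91,-0.05,-0.1,0,0,-0.62,85,0.91,-0.05,-0.1,0,0,-0.62,85,0.91,-0.05,-0.1,0,0,-0.62,85,0,0,0,0,0,0,85]
}}

```text
time: 2.9
eef_pos: [573.9, -349.1, 300.7]
ee_rot: [-0.0, 0.88, 0.476, 0.001]
force: [-0.6, 0.3, -0.4]
width: 85.1
finger_force: 0.0
```

Run:
```python
from h import *
cal=calibration("wrist"); im=read_camera("wrist"); cv2.imwrite("pics/w1.png",im[:,:,::-1])
np.save("cal1.npy",np.array([0])); import pickle; pickle.dump(cal,open("cal1.pkl","wb"))
print(np.round(cal["T"],3).tolist(),cal["K"][0][0])
for n in("wand","wand_tip","cradle","mat"): print(n,[(round(q["p"],2),np.round(q["location"],1).tolist()) for q in tip_of(n,"wrist")[:2]])
st()
# to 300 above: hover over bottle
go([532,173,300],tool([np.cos(.152),np.sin(.152),0]))
```

```text
[[0.837, -0.523, -0.159, 615.869], [-0.547, -0.801, -0.243, -285.727], [-0.0, 0.291, -0.957, 429.646], [0.0, 0.0, 0.0, 1.0]] 309.70691628693146
wand [(0.78, [620.5, -260.4, 30.3])]
wand_tip [(0.46, [747.6, -257.2, 2.4])]
cradle [(0.72, [619.2, -260.8, 1.0])]
mat [(0.92, [468.2, -264.3, -0.4])]
t 3.15 p [ 569.8 -355.3  300.1] F [-0.79 -0.09 -0.69] w 85.3 ff 0.0
[[0.556, 0.831, -0.001], [0.831, -0.556, -0.001], [-0.001, -0.0, -1.0]] q [ 0.6   0.54 -0.19  1.36  0.1   1.26 -0.19]
shift [ 8.365e+00 -6.501e+00 -4.000e-03] turn [-6.000e-03  8.000e-03 -7.079e+00]
```

View pics/w1.png

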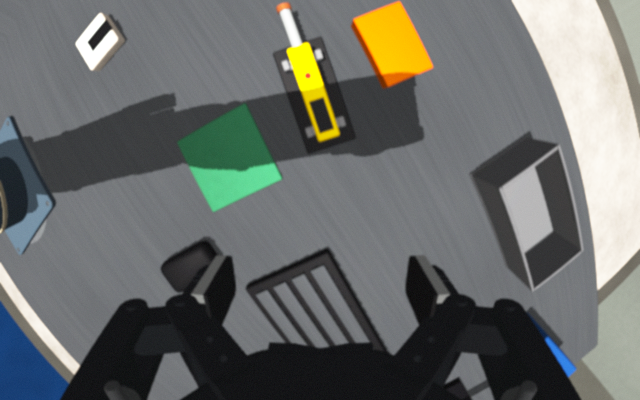

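The wrist picture shows the wand with its tip at (283,8) and rear end at (330,138), and the mat centred at (230,158). The space around the handle middle is free. Next I go to the bottle.

>>> {"name": "drive_tool", "arguments": {
  "plan": [0.697,-0.542,0,0,0,-0.59,85,0.729,-0.499,0,0,0,-0.59,85,0.758,-0.452,0,0,0,-0.59,85,0.785,-0.405,0,0,0,-0.59,85,0.808,-0.355,0,0,0,-0.59,85,0.829,-0.305,0,0,0,-0.59,85,0.846,-0.254,0,0,0,-0.59,85,0.86,-0.2,0,0,0,-0.59,85,0.871,-0.147,0,0,0,-0.59,85,0.878,-0.092,0,0,0,-0.59,85,0.882,-0.039,0,0,0,-0.59,85,0.883,0.015,0,0,0,-0.59,85]
}}

```text
time: 4.65
eef_pos: [531.5, 174.5, 300.4]
ee_rot: [0.0, 0.651, 0.759, -0.0]
force: [0.4, -0.6, 0.1]
width: 84.8
finger_force: 0.0
```

Run:
```python
from h import *
import pickle
cal=calibration("wrist"); im=read_camera("wrist"); cv2.imwrite("pics/w2.png",im[:,:,::-1]); pickle.dump(cal,open("cal2.pkl","wb"))
for n in("bottle","port","warmer"): print(n,[(round(q["p"],2),np.round(q["location"],1).tolist()) for q in tip_of(n,"wrist")[:2]])
st()
go([532,173,158],tool([np.cos(.152),np.sin(.152),0]))
# wand from w1
c1=pickle.load(open("cal1.pkl","rb")); w1=cv2.imread("pics/w1.png"); ye=cv2.inRange(cv2.cvtColor(w1,cv2.COLOR_BGR2HSV),(22,120,100),(35,255,255))
y,x=np.nonzero(ye); P=np.array([atz("wrist",(a,b),60,c1)[:2] for a,b in zip(x,y)],np.float32); r=cv2.minAreaRect(P); print("wand w1 z60",r, np.round(cv2.boxPoints(r),1).tolist())
```

```text
bottle [(0.86, [529.4, 174.7, 1.7])]
port [(0.9, [515.3, 265.3, 98.0])]
warmer [(0.66, [513.1, 313.9, 1.7])]
t 4.85 p [531.4 174.1 300.2] F [-0.35 -1.48  0.17] w 85.2 ff 0.0
[[-0.154, 0.988, -0.0], [0.988, 0.154, -0.0], [-0.0, -0.0, -1.0]] q [-0.06  0.39 -0.5   1.65  0.2   1.16 -0.45]
shift [-0.022  0.01   2.843] turn [-0.002  0.003  0.021]
wand w1 z60 ((684.4522705078125, -269.0179138183594), (122.79301452636719, 165.7154998779297), 81.72146606445312) [[593.5999755859375, -317.79998779296875], [757.5999755859375, -341.70001220703125], [775.2999877929688, -220.1999969482422], [611.2999877929688, -196.3000030517578]]
```

View pics/w2.png

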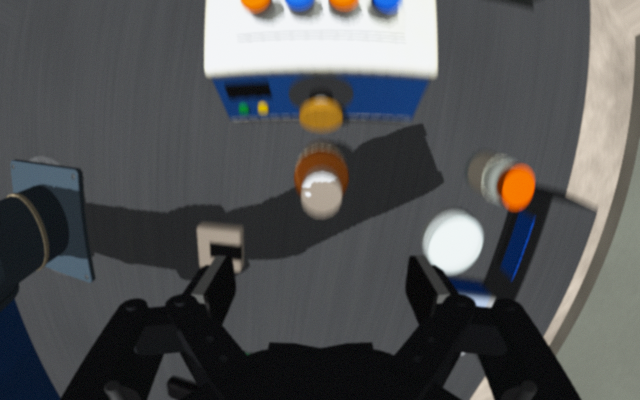

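The cap at (321,192) sits midway between the fingers, and the plate is at (321,112). I descend, grip the cap and lift.

>>> {"name": "drive_tool", "arguments": {
  "plan": [0,0,0.8,0,0,0,85,0,0,0.8,0,0,0,85,0,0,0.7,0,0,0,85,0,0,0.4,0,0,0,85,0,0,0.22,0,0,0,85,0,0,0,0,0,0,20,0,0,0,0,0,0,20,0,0,0,0,0,0,20,0,0,0,0,0,0,20,0,0,0,0,0,0,20,0,0,0,0,0,0,20],
  "newtons": 50
}}

```text
time: 6.22
eef_pos: [531.9, 174.6, 155.4]
ee_rot: [0.001, 0.65, 0.76, 0.001]
force: [0.0, -1.1, 7.0]
width: 35.0
finger_force: 49.8
```

Run:
```python
from h import *
st()
import pickle
c1=pickle.load(open("cal1.pkl","rb")); w1=cv2.imread("pics/w1.png"); ye=cv2.inRange(cv2.cvtColor(w1,cv2.COLOR_BGR2HSV),(22,120,100),(35,255,255))
ye[:, :280]=0; ye[:,350:]=0; n,l,s,_=cv2.connectedComponentsWithStats(ye); k=1+np.argmax(s[1:,4]); y,x=np.nonzero(l==k)
P=np.array([atz("wrist",(a,b),60,c1)[:2] for a,b in zip(x,y)],np.float32); r=cv2.minAreaRect(P); print("wand w1 z60",r, np.round(cv2.boxPoints(r),1).tolist())
c2=pickle.load(open("cal2.pkl","rb")); print("plate", atz("wrist",(321,112),110,c2), "cap", atz("wrist",(321,192),175,c2))
for uv in((206,76),(437,78)): print("edge",atz("wrist",uv,135,c2))
```

```text
t 6.22 p [531.9 174.6 155.4] F [ 0.02 -1.11  7.04] w 35.0 ff 49.8
[[-0.154, 0.988, 0.002], [0.988, 0.154, 0.0], [0.0, 0.002, -1.0]] q [-0.1   0.53 -0.45  1.85  0.3   0.83 -0.55]
wand w1 z60 ((622.2799682617188, -259.84454345703125), (121.60963439941406, 30.479951858520508), 75.18888092041016) [[592.0, -314.70001220703125], [621.5, -322.5], [652.5999755859375, -205.0], [623.0999755859375, -197.1999969482422]]
plate [522.09433014 248.56791488 110.        ] cap [532.2193977  182.40357855 175.        ]
edge [405.54999614 270.97834713 135.        ]
edge [627.75493959 303.79206443 135.        ]
```

>>> {"name": "drive_tool", "arguments": {
  "plan": [0,0,-0.3,0,0,0,20,0,0,-0.7,0,0,0,20,0,0,-0.6,0,0,0,20,-0.85,-0.26,0,0,0,0.395,20,-0.86,-0.224,0,0,0,0.395,20,-0.869,-0.189,0,0,0,0.395,20,-0.876,-0.153,0,0,0,0.395,20,-0.881,-0.116,0,0,0,0.395,20,-0.885,-0.079,0,0,0,0.395,20,-0.888,-0.043,0,0,0,0.395,20,-0.889,-0.006,0,0,0,0.395,20,-0.888,0.031,0,0,0,0.395,20]
}}

```text
time: 7.72
eef_pos: [474.3, -222.6, 235.1]
ee_rot: [0.0, 0.78, 0.626, 0.0]
force: [0.4, -0.4, -3.3]
width: 34.8
finger_force: 50.7
```

>>> {"name": "drive_tool", "arguments": {
  "plan": [-0.886,0.067,0,0,0,0.395,20,0,0,0,0,0,0,20,0,0,0.5,0,0,0,20,0,0,0.5,0,0,0,20,0,0,0,0,0,0,20,0,0,0,0,0,0,20]
}}

```text
time: 8.48
eef_pos: [469.0, -265.1, 185.4]
ee_rot: [0.0, 0.792, 0.61, 0.0]
force: [0.4, 0.3, -2.5]
width: 34.4
finger_force: 50.7
```

Run:
```python
from h import *
st(); go([469,-266,161.5],tool([np.cos(-.258),np.sin(-.258),0]))
for c in("top","side"):
    im=read_camera(c); 
    for n in("bottle","mat"): print(n,[(round(q["p"],2),np.round(q["location"],1).tolist()) for q in tip_of(n,c)[:2]])
```

```text
t 8.47 p [ 469.  -265.1  185.4] F [ 0.38  0.26 -2.47] w 34.4 ff 50.7
[[0.255, 0.967, 0.001], [0.967, -0.255, -0.0], [0.0, 0.001, -1.0]] q [ 0.63  0.45 -0.29  1.87  0.16  0.84 -0.  ]
shift [-0.018  0.004  0.478] turn [ 0.01  -0.001 -0.002]
bottle [(0.61, [471.2, -263.2, 29.1])]
mat [(0.77, [473.3, -264.4, 0.5])]
bottle [(0.96, [466.5, -268.3, 32.0])]
mat [(0.86, [468.2, -268.9, -3.9])]
```

>>> {"name": "drive_tool", "arguments": {
  "plan": [0,0,0.3,0,0,0,20,0,0,0.1,0,0,0,20,0,0,0.06,0,0,0,20,0,0,0,0,0,0,20]
}}

```text
time: 9.28
eef_pos: [468.2, -265.5, 161.4]
ee_rot: [-0.0, 0.793, 0.61, -0.0]
force: [-2.7, -0.0, 2.8]
width: 34.7
finger_force: 51.3
```

>>> {"name": "drive_tool", "arguments": {
  "plan": [0,0,0,0,0,0,60,0,0,0,0,0,0,80,0,0,0,0,0,0,80,0,0,-0.3,0,0,0,80,0,0,-0.8,0,0,0,80,0,0,-1,0,0,0,80,0.2,0.6,-0.5,0,0,0,70,0.3,0.8,0,0,0,0,56,0.3,0.8,0,0,0,0,56,0.1,0.75,0,0,0,0,56,0,0,0,0,0,0,56,0,0,0,0,0,0,56]
}}

```text
time: 10.78
eef_pos: [622.0, -259.8, 291.8]
ee_rot: [-0.0, 0.793, 0.61, -0.0]
force: [0.3, -0.3, -0.8]
width: 56.1
finger_force: 0.0
```

Run:
```python
from h import *
import pickle
a=np.radians(-14.8)
st(); go([622,-260,41],tool([np.cos(a),np.sin(a),0]))
cal=calibration("wrist"); im=read_camera("wrist"); cv2.imwrite("pics/w3.png",im[:,:,::-1])
bgr=im[:,:,::-1].copy(); ye=cv2.inRange(cv2.cvtColor(bgr,cv2.COLOR_BGR2HSV),(22,120,100),(35,255,255))
n,l,s,_=cv2.connectedComponentsWithStats(ye); k=1+np.argmax(s[1:,4]); y,x=np.nonzero(l==k)
P=np.array([atz("wrist",(a,b),60,cal)[:2] for a,b in zip(x,y)],np.float32); r=cv2.minAreaRect(P); print("wand z60",r)
for n in("wand","cradle","bottle"): print(n,[(round(q["p"],2),np.round(q["location"],1).tolist()) for q in tip_of(n,"wrist")[:2]])
```

```text
t 10.78 p [ 622.  -259.8  291.8] F [ 0.31 -0.33 -0.84] w 56.1 ff 0.0
[[0.256, 0.967, -0.0], [0.967, -0.256, -0.0], [-0.0, -0.0, -1.0]] q [ 0.49  0.55 -0.3   1.36  0.16  1.25 -0.07]
shift [-4.000e-03  3.000e-03  5.016e+00] turn [-0.002  0.001 -0.008]
wand z60 ((622.64453125, -258.8562316894531), (119.92605590820312, 29.706632614135742), 75.18853759765625)
wand [(0.92, [621.5, -260.5, 30.8]), (0.29, [466.1, -269.3, 4.2])]
cradle [(0.85, [619.0, -262.3, 0.6])]
bottle [(0.58, [467.2, -267.1, 9.1])]
```

View pics/w3.png

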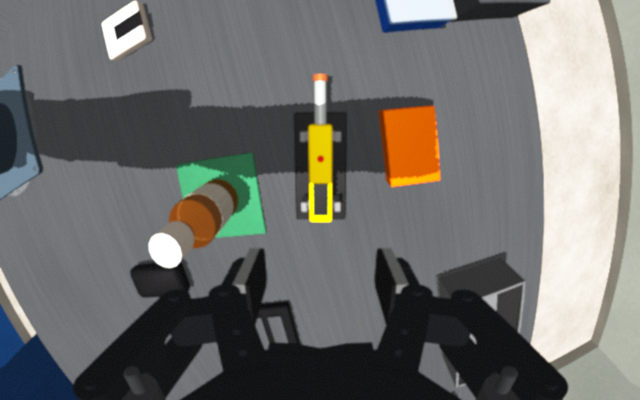

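The bottle stands on the mat at (200,215), and the wand is central and straight between the fingers at (320,170). I descend and grip it.

>>> {"name": "drive_tool", "arguments": {
  "plan": [0,0,1,0,0,0,56,0,0,1,0,0,0,56,0,0,1,0,0,0,56,0,0,0.9,0,0,0,56,0,0,0.7,0,0,0,56,0,0,0.4,0,0,0,56,0,0,0,0,0,0,56,0,0,0,0,0,0,15,0,0,0,0,0,0,15,0,0,0,0,0,0,15,0,0,0,0,0,0,15,0,0,0,0,0,0,15],
  "newtons": 70
}}

```text
time: 12.48
eef_pos: [623.6, -260.2, 43.3]
ee_rot: [0.001, 0.793, 0.61, 0.001]
force: [-1.2, 0.1, 6.5]
width: 27.0
finger_force: 69.7
```

Run:
```python
from h import *
st()
```

```text
t 12.47 p [ 623.6 -260.2   43.3] F [-1.21  0.11  6.51] w 27.0 ff 69.7
[[0.256, 0.967, 0.003], [0.967, -0.256, -0.001], [-0.0, 0.003, -1.0]] q [ 0.47  0.79 -0.25  1.63  0.26  0.75 -0.16]
```

>>> {"name": "drive_tool", "arguments": {
  "plan": [0,0,-0.2,0,0,0,15,0,0,-0.4,0,0,0,15,0,0,-0.8,0,0,0,15,0,0,-1,0,0,0,15,0,0,-1,0,0,0,15,0,0,-1,0,0,0,15,0,0,-0.9,0,0,0,15,0,0,0,0,0,0,15]
}}

```text
time: 13.48
eef_pos: [623.9, -259.9, 312.2]
ee_rot: [0.003, 0.793, 0.61, 0.002]
force: [-0.5, 0.9, -2.8]
width: 26.8
finger_force: 69.2
```

Run:
```python
from h import *
st()
for c in ("side","top","wrist"):
    im=read_camera(c); print(c,[(n,[(round(q["p"],2),np.round(q["location"],1).tolist()) for q in tip_of(n,c)[:1]]) for n in("wand","wand_tip","cradle")])
```

```text
t 13.47 p [ 623.9 -259.9  312.2] F [-0.54  0.86 -2.78] w 26.8 ff 69.2
[[0.256, 0.967, 0.008], [0.967, -0.256, -0.003], [-0.0, 0.008, -1.0]] q [ 0.49  0.54 -0.3   1.33  0.16  1.29 -0.07]
side [('wand', [(0.69, [623.2, -259.6, 308.4])]), ('wand_tip', [(0.73, [653.8, -141.4, 316.2])]), ('cradle', [(0.84, [619.6, -262.6, 0.5])])]
top [('wand', [(0.88, [617.9, -259.2, 292.0])]), ('wand_tip', [(0.62, [652.0, -145.7, 306.6])]), ('cradle', [(0.74, [621.1, -263.8, -4.1])])]
wrist [('wand', [(0.55, [620.3, -262.6, 292.9])]), ('wand_tip', [(0.79, [648.9, -143.3, 306.2])]), ('cradle', [(0.59, [469.0, -266.5, 0.6])])]
```

>>> {"name": "drive_tool", "arguments": {
  "plan": [0.742,-0.386,0,0,0,-0.433,15,0.758,-0.352,0,0,0,-0.433,15,0.773,-0.317,0,0,0,-0.433,15,0.787,-0.282,0,0,0,-0.433,15,0.799,-0.246,0,0,0,-0.433,15,0.809,-0.209,0,0,0,-0.433,15,0.818,-0.172,0,0,0,-0.433,15,0.825,-0.135,0,0,0,-0.433,15,0.83,-0.098,0,0,0,-0.433,15,0,0,0,0,0,0,15,0,0,0,0,0,0,15]
}}

```text
time: 15.45
eef_pos: [540.3, 106.8, 306.3]
ee_rot: [0.0, 0.653, 0.758, -0.0]
force: [-0.3, 0.0, -2.1]
width: 27.3
finger_force: 69.2
```

Run:
```python
from h import *
import pickle
st()
for c in ("top","wrist"):
    cal=calibration(c); im=read_camera(c); cv2.imwrite(f"pics/{c}4.png",im[:,:,::-1]); pickle.dump(cal,open(f"{c}4.pkl","wb"))
    print(c,[(n,[(round(q["p"],2),np.round(q["location"],1).tolist()) for q in tip_of(n,c)[:1]]) for n in("port","wand","wand_tip","warmer")])
a=cv2.imread("pics/top4.png")[160:280,150:310]; b=cv2.imread("pics/wrist4.png")
cv2.imwrite("pics/m4.png",np.hstack([cv2.resize(a,(533,400)),b[0:400,187:454]]))
```

```text
t 15.45 p [540.3 106.8 306.3] F [-0.31  0.02 -2.1 ] w 27.3 ff 69.2
[[-0.148, 0.989, 0.0], [0.989, 0.148, -0.001], [-0.001, 0.0, -1.0]] q [ 0.06  0.37 -0.49  1.66  0.19  1.16 -0.33]
top [('port', [(0.74, [518.8, 261.4, 100.5])]), ('wand', [(0.3, [395.4, 28.2, -0.3])]), ('wand_tip', []), ('warmer', [(0.76, [508.9, 317.8, 1.8])])]
wrist [('port', []), ('wand', [(0.84, [539.9, 107.7, 293.3])]), ('wand_tip', [(0.77, [522.4, 224.1, 306.2])]), ('warmer', [])]
```

View pics/m4.png

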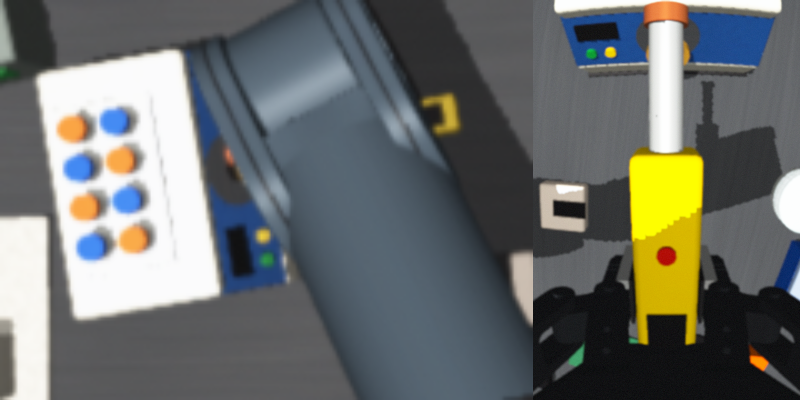

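The top-view crop is mostly covered by the arm. In the wrist view the wand is straight, with its tip at column 321. I take the plate from the earlier clear views (w2 and top0).

Run:
```python
from h import *
import pickle
c2=pickle.load(open("cal2.pkl","rb"))
def seg(f,lo,hi,box):
    im=cv2.imread(f); m=cv2.inRange(cv2.cvtColor(im,cv2.COLOR_BGR2HSV),lo,hi); M=np.zeros_like(m);x0,x1,y0,y1=box;M[y0:y1,x0:x1]=m[y0:y1,x0:x1]
    n,l,s,c=cv2.connectedComponentsWithStats(M);k=1+np.argmax(s[1:,4]);y,x=np.nonzero(l==k);P=np.c_[x,y].astype(np.float32)
    return P,s[k],cv2.fitEllipse(cv2.convexHull(P)),c[k]
a=seg("pics/w2.png",(10,120,100),(28,255,255),(290,355,85,140)); print("w2",a[1:])
b=seg("pics/top0.png",(10,100,80),(28,255,255),(215,237,198,220)); print("top",b[1:])
p=tri([ray("wrist",a[2][0],c2),ray("top",b[2][0])]); print("plate tri",p)
for f,box,cam,cal in(("pics/w2.png",(200,445,60,125),"wrist",c2),("pics/top0.png",(200,245,165,255),"top",None)):
    P,s,_,c=seg(f,(100,120,40),(125,255,255),box); h=cv2.convexHull(P)[:,0]; q=cv2.approxPolyDP(h,4,True)[:,0]; print(cam,q.tolist())
    # face corners: top edge z=136, bottom 64
    for uv in q: print(uv,np.round(atz(cam,uv,136,cal),1),np.round(atz(cam,uv,64,cal),1))
```

```text
w2 (array([ 299,   97,   44,   34, 1185], dtype=int32), ((320.40728759765625, 114.0595932006836), (34.9586296081543, 44.211181640625), 92.37416076660156), array([320.32489451, 114.14683544]))
top (array([220, 202,  13,  15, 158], dtype=int32), ((226.1511688232422, 208.74717712402344), (13.115221977233887, 14.641918182373047), 166.28627014160156), array([226.05696203, 208.73417722]))
plate tri [522.80273633 245.89412607  79.94066935]
wrist [[427.0, 81.0], [411.0, 117.0], [344.0, 113.0], [341.0, 77.0]]
[427.  81.] [617.6 298.1 136. ] [641.4 310.   64. ]
[411. 117.] [607.8 259.6 136. ] [629.2 262.1  64. ]
[344. 113.] [543.4 251.2 136. ] [548.9 251.6  64. ]
[341.  77.] [535.2 284.5 136. ] [538.7 293.1  64. ]
top [[227.0, 200.0], [211.0, 206.0], [206.0, 175.0], [223.0, 175.0]]
[227. 200.] [547.  232.3 136. ] [551.5 245.7  64. ]
[211. 206.] [530.6 279.6 136. ] [534.1 295.4  64. ]
[206. 175.] [622.7 293.2 136. ] [631.1 309.7  64. ]
[223. 175.] [621.4 243.1 136. ] [629.8 256.9  64. ]
```

Run:
```python
from h import *
import pickle
c2=pickle.load(open("cal2.pkl","rb"))
for uv in((233,121),(411,119)): print("bot",atz("wrist",uv,64,c2))
for uv in((206,76),(437,78)): print("top",atz("wrist",uv,136,c2))
print("T",np.array(c2["T"])[:3,3])
for z in(107,112,118): print(z,"wr",atz("wrist",(320.4,114),z,c2),"top",atz("top",(226.1,208.7),z))
o,d=ray("wrist",(320.4,114),c2); print("by size",o+d*308)
im=cv2.imread("pics/w2.png")[60:140,195:450]; cv2.imwrite("pics/z2.png",cv2.resize(im,None,fx=3,fy=3,interpolation=cv2.INTER_CUBIC))
```

```text
bot [419.5595434  224.34571014  64.        ]
bot [629.60948303 259.69889558  64.        ]
top [405.94254128 270.90561232 136.        ]
top [627.39168184 303.60771778 136.        ]
T [520.95769143 249.5944211  428.99853468]
107 wr [521.81724381 246.40881554 107.        ] top [522.68630876 240.80240319 107.        ]
112 wr [521.80389666 246.45828169 112.        ] top [522.47190316 239.86648227 112.        ]
118 wr [521.78788009 246.51764107 118.        ] top [522.21461643 238.74337718 118.        ]
by size [521.77983255 246.54746623 121.01470369]
```

View pics/z2.png

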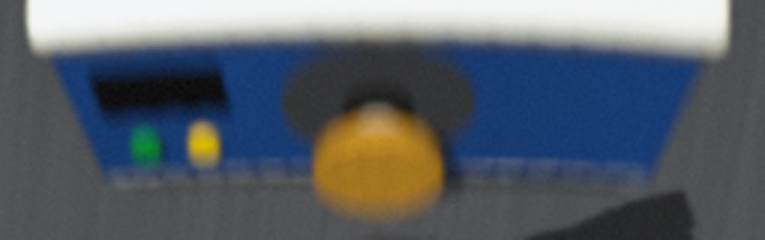

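The zoom shows the brass front disc centred near (379,165) and the dark ring centre at (377,100). That puts the plate axis at about x=519 on the face, with yaw around 8.8°. I'll tilt the wand 35° in the air.

>>> {"name": "drive_tool", "arguments": {
  "plan": [0,0,0,0,-0.7,0,15,0,0,0,0,-0.7,0,15,0,0,0,0,-0.7,0,15,0,0,0,0,-0.7,0,15,0,0,0,0,-0.7,0,15,0,0,0,0,-0.7,0,15,0,0,0,0,-0.7,0,15,0,0,0,0,-0.7,0,15,0,0,0,0,-0.23,0,15,0,0,0,0,0,0,15,0,0,0,0,0,0,15]
}}

```text
time: 17.32
eef_pos: [540.3, 106.7, 306.6]
ee_rot: [0.227, 0.623, 0.722, -0.196]
force: [0.2, 0.5, -1.8]
width: 27.1
finger_force: 69.3
```

```bash
cat >> h.py <<'E'
PORT=np.array([518.7,264,100]); PSI=np.radians(8.8); C,S_=np.cos(np.radians(35)),np.sin(np.radians(35))
Hd=np.array([-np.sin(PSI),np.cos(PSI),0]); N=-C*Hd+np.array([0,0,S_])
Rp=R.from_matrix(np.c_[-N,np.cross(-(C*np.array([0,0,1])+S_*Hd),-N),-(C*np.array([0,0,1])+S_*Hd)])
TIP=np.array([120,0,-1.7])
def press(S): return PORT+N*S-Rp.apply(TIP)
def tipnow():
    o=get_obs(); q=rot(o["ee_rot"]); t=o["eef_pos"]+q.apply(TIP); e=Rp.inv().apply(t-PORT)
    print("tip S",round(-e[0],2),"lat",round(e[1],2),"down",round(e[2],2),"ang",np.round(np.degrees((Rp.inv()*q).as_rotvec()),2),"Fn",round(float(np.dot(o["force"],N)),2))
E
python3 - <<'E'
from h import *
import pickle
c2=pickle.load(open("cal2.pkl","rb")); print("ring",atz("wrist",(320.7,93.3),98,c2))
st(); tipnow(); go(press(60),Rp)
cal=calibration("wrist"); im=read_camera("wrist"); cv2.imwrite("pics/w5.png",im[:,:,::-1]); pickle.dump(cal,open("w5.pkl","wb"))
print([(n,[(round(q["p"],2),np.round(q["location"],1).tolist()) for q in tip_of(n,"wrist")[:1]]) for n in("port","wand_tip","warmer")])
E
```

```text
ring [518.74756383 268.24821885  98.        ]
t 17.32 p [540.3 106.7 306.6] F [ 0.22  0.46 -1.85] w 27.1 ff 69.3
[[-0.121, 0.989, 0.085], [0.811, 0.147, -0.566], [-0.573, 0.001, -0.82]] q [-0.38  0.47 -0.36  1.65  0.66  1.46 -0.8 ]
tip S 128.53 lat -2.09 down -80.04 ang [0.16 0.07 0.28] Fn -1.41
shift [1.369 0.051 1.599] turn [-0.026 -0.012 -0.047]
[('port', []), ('wand_tip', []), ('warmer', [])]
```

View pics/w5.png

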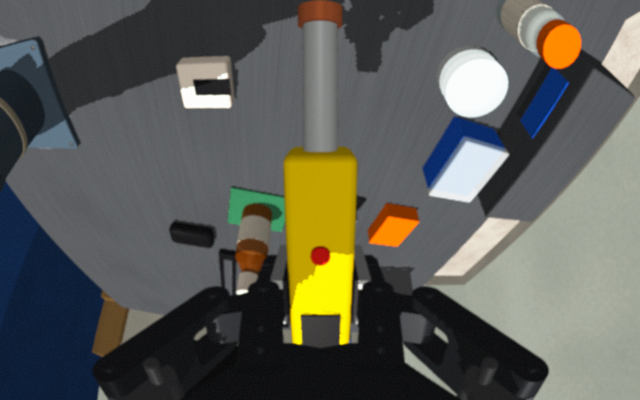

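>>> {"name": "drive_tool", "arguments": {
  "plan": [0.342,0.013,0.4,-0.026,-0.012,-0.047,15,0.342,0.013,0.4,0,0,0,15,0.342,0.013,0.4,0,0,0,15,0.342,0.013,0.4,0,0,0,15,0.15,0,0,0,0,0,15,0.1,0,0,0,0,0,15,0,0,0,0,0,0,15,0,0,0,0,0,0,15]
}}

```text
time: 18.52
eef_pos: [539.8, 127.8, 195.1]
ee_rot: [0.229, 0.62, 0.724, -0.196]
force: [-0.1, -1.0, -1.6]
width: 26.7
finger_force: 69.3
```

Run:
```python
from h import *
st(); tipnow(); go(press(40),Rp)
for c in("wrist","side","top"):
    im=read_camera(c); cv2.imwrite(f"pics/{c}6.png",im[:,:,::-1])
    print(c,[(n,[(round(q["p"],2),np.round(q["location"],1).tolist()) for q in tip_of(n,c)[:1]]) for n in("port","wand_tip","wand","warmer")])
a=cv2.imread("pics/side6.png")[200:340,180:380]; b=cv2.imread("pics/wrist6.png")[0:200,200:440]; c=cv2.imread("pics/top6.png")[150:270,150:290]
f=lambda i:cv2.resize(i,(int(i.shape[1]*280/i.shape[0]),280),interpolation=cv2.INTER_CUBIC)
top=np.hstack([f(a),f(b)]); low=f(c); low=np.hstack([low,np.zeros((280,max(0,top.shape[1]-low.shape[1]),3),np.uint8)]); cv2.imwrite("pics/m6.png",np.vstack([top,low])); print(top.shape)
print("tip pred",get_obs()["eef_pos"]+rot(get_obs()["ee_rot"]).apply(TIP))
```

```text
t 18.52 p [539.8 127.8 195.1] F [-0.05 -0.97 -1.61] w 26.7 ff 69.3
[[-0.126, 0.988, 0.089], [0.809, 0.154, -0.567], [-0.574, 0.001, -0.819]] q [-0.42  0.6  -0.35  1.76  0.72  1.3  -0.98]
tip S 47.5 lat -0.0 down -0.49 ang [-0.06 -0.04 -0.02] Fn -0.15
shift [ 0.15  -0.001  0.011] turn [0.01  0.006 0.003]
wrist [('port', []), ('wand_tip', [(0.92, [523.6, 228.1, 131.2])]), ('wand', [(0.75, [538.6, 119.5, 184.2])]), ('warmer', [])]
side [('port', []), ('wand_tip', [(0.73, [524.4, 225.0, 129.0])]), ('wand', [(0.9, [539.2, 120.5, 190.4])]), ('warmer', [])]
top [('port', [(0.83, [518.7, 257.5, 102.2])]), ('wand_tip', []), ('wand', [(0.55, [541.1, 120.3, 185.7])]), ('warmer', [(0.77, [511.5, 315.0, 3.2])])]
(280, 736, 3)
tip pred [524.18876356 225.74090899 126.79408725]
```

View pics/m6.png

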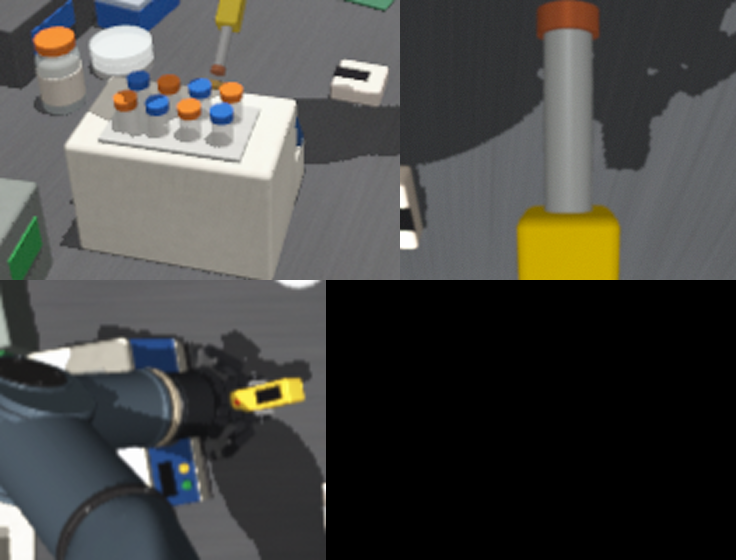

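The tip is in line in front of the plate. The side crop shows the copper tip at (217,70) just above the brass edge at (215,87). The next step is to approach and feel for contact.

>>> {"name": "drive_tool", "arguments": {
  "plan": [0.15,0,0.01,0,0,0,15,0.13,0,0,0,0,0,15,0,0,0,0,0,0,15,0,0,0,0,0,0,15]
}}

```text
time: 19.77
eef_pos: [537.8, 138.8, 185.8]
ee_rot: [0.229, 0.62, 0.724, -0.196]
force: [-0.7, 0.4, -2.5]
width: 26.9
finger_force: 69.3
```

```bash
cat > f.py <<'E'
from h import *
fs=[];ss=[]
for i in range(5):
    o=get_obs(); fs.append(np.dot(o["force"],N)); t=o["eef_pos"]+rot(o["ee_rot"]).apply(TIP); ss.append(-Rp.inv().apply(t-PORT)[0]); read_camera("side")
print("Fn",np.round(fs,2),"mean",np.mean(fs).round(2),"S",np.mean(ss).round(2)); tipnow(); print(get_obs()["time"])
E
python3 f.py
```

```text
Fn [-1.85 -0.68 -2.31 -0.87 -1.5 ] mean -1.44 S 33.11
tip S 33.22 lat -0.37 down 0.67 ang [-0.01 -0.05 -0.05] Fn -0.92
20.025
```

>>> {"name": "drive_tool", "arguments": {
  "plan": [0.06,0,0,0,0,0,15,0,0,0,0,0,0,15]
}}

```text
time: 20.27
eef_pos: [537.5, 141.2, 184.2]
ee_rot: [0.229, 0.62, 0.724, -0.196]
force: [-0.0, -0.9, -1.2]
width: 27.2
finger_force: 69.3
```

```bash
python3 f.py
```

```text
Fn [ 0.04  0.08  0.93 -0.06  0.7 ] mean 0.34 S 30.2
tip S 30.23 lat -0.33 down 0.73 ang [-0.01 -0.06 -0.05] Fn 0.86
20.525
```

>>> {"name": "drive_tool", "arguments": {
  "plan": [0.06,0,0,0,0,0,15,0,0,0,0,0,0,15]
}}

```text
time: 20.78
eef_pos: [537.2, 143.5, 182.5]
ee_rot: [0.229, 0.62, 0.724, -0.196]
force: [1.0, -2.6, -0.2]
width: 27.2
finger_force: 69.3
```

```bash
python3 f.py
```

```text
Fn [2.12 1.7  1.66 2.44 2.58] mean 2.1 S 27.24
tip S 27.25 lat -0.36 down 0.79 ang [-0.   -0.06 -0.06] Fn 2.38
21.025
```

Contact is at S≈31.8 mm and the force slope is 0.6 N/mm, as expected. The plate is now pushed in about 4.5 mm. I go 1.5 mm further and hold for over 2 s.

>>> {"name": "drive_tool", "arguments": {
  "plan": [0.03,0,0,0,0,0,15,0,0,0,0,0,0,15,0,0,0,0,0,0,15]
}}

```text
time: 21.4
eef_pos: [536.9, 144.7, 181.7]
ee_rot: [0.229, 0.62, 0.724, -0.196]
force: [1.5, -2.8, 0.9]
width: 27.0
finger_force: 69.3
```

```bash
python3 f.py; python3 f.py
```

```text
Fn [2.98 3.14 3.28 2.54 3.38] mean 3.06 S 25.67
tip S 25.63 lat -0.37 down 0.76 ang [-0.01 -0.06 -0.06] Fn 3.59
21.65
Fn [3.59 3.19 2.72 3.09 2.54] mean 3.03 S 25.62
tip S 25.6 lat -0.41 down 0.71 ang [-0.01 -0.05 -0.07] Fn 3.24
21.9
```

>>> {"name": "drive_tool", "arguments": {
  "plan": [0,0,0,0,0,0,15,0,0,0,0,0,0,15,0,0,0,0,0,0,15,0,0,0,0,0,0,15,0,0,0,0,0,0,15,0,0,0,0,0,0,15,0,0,0,0,0,0,15,0,0,0,0,0,0,15,0,0,0,0,0,0,15,0,0,0,0,0,0,15,0,0,0,0,0,0,15,0,0,0,0,0,0,15]
}}

```text
time: 23.4
eef_pos: [536.9, 144.8, 181.6]
ee_rot: [0.229, 0.62, 0.724, -0.196]
force: [2.8, -2.2, 0.5]
width: 26.9
finger_force: 69.3
```

>>> {"name": "drive_tool", "arguments": {
  "plan": [0,0,0,0,0,0,15,0,0,0,0,0,0,15,0,0,0,0,0,0,15,0,0,0,0,0,0,15,0,0,0,0,0,0,15,0,0,0,0,0,0,15,0,0,0,0,0,0,15,0,0,0,0,0,0,15]
}}

```text
time: 24.4
eef_pos: [536.9, 144.8, 181.6]
ee_rot: [0.229, 0.62, 0.724, -0.196]
force: [3.0, -3.0, 0.8]
width: 26.8
finger_force: 69.3
```

```bash
python3 f.py
```

```text
Fn [3.27 3.12 3.05 2.73 3.56] mean 3.14 S 25.55
tip S 25.55 lat -0.42 down 0.7 ang [-0.01 -0.05 -0.07] Fn 2.62
24.65
```

The plate was held still for about 3 s at about 6 mm in and 4.3 N. Now I back straight out and level the wand.

>>> {"name": "drive_tool", "arguments": {
  "plan": [-0.1,0,0,0,0,0,15,-0.3,0,0,0,0,0,15,-0.4,0,0,0,0,0,15,-0.5,0,-0.5,0,0,0,15,-0.5,0,-0.5,0,0,0,15,-0.3,0,-0.6,0.0,0.7,0,15,0,0,0,0,0.8,0,15,0,0,0,0,0.9,0,15,0,0,0,0,0.9,0,15,0,0,0,0,0.9,0,15,0,0,0,0,0.9,0,15,0,0,0,0,0.73,0,15]
}}

```text
time: 26.15
eef_pos: [542.9, 103.7, 308.3]
ee_rot: [0.0, 0.651, 0.759, 0.0]
force: [-1.0, -0.4, -2.2]
width: 26.8
finger_force: 69.3
```

>>> {"name": "drive_tool", "arguments": {
  "plan": [0,0,0,0,0,0,15,0,0,0,0,0,0,15]
}}

```text
time: 26.4
eef_pos: [542.8, 105.1, 307.7]
ee_rot: [0.001, 0.65, 0.76, -0.001]
force: [-0.3, 0.3, -2.2]
width: 27.1
finger_force: 69.3
```

Run:
```python
from h import *
st(); a=np.radians(-14.8); Rt=tool([np.cos(a),np.sin(a),0]); pt=np.array([623.2,-260.2,200]); o=get_obs(); p=np.array(o["eef_pos"]);q=rot(o["ee_rot"])
s,t=go(pt,Rt); n=9; rv=(q.inv()*Rt).as_rotvec()/n; d=(pt-p)/n; rows=[]
for i in range(n):
    qi=q*R.from_rotvec(rv*i); rows+=[*np.round(qi.inv().apply(d)/50,3),*np.round(np.degrees(rv)/6,3),15]
print([float(v) for v in rows])
```

```text
t 26.4 p [542.8 105.1 307.7] F [-0.3   0.25 -2.19] w 27.1 ff 69.3
[[-0.154, 0.988, 0.0], [0.988, 0.154, -0.003], [-0.003, -0.0, -1.0]] q [ 0.07  0.37 -0.49  1.65  0.19  1.17 -0.32]
shift [-7.461  0.462  2.175] turn [2.000e-03 2.700e-02 3.946e+00]
[-0.829, 0.051, 0.242, 0.0, 0.003, 0.438, 15.0, -0.826, 0.089, 0.241, 0.0, 0.003, 0.438, 15.0, -0.821, 0.127, 0.241, 0.0, 0.003, 0.438, 15.0, -0.814, 0.165, 0.241, 0.0, 0.003, 0.438, 15.0, -0.806, 0.202, 0.241, 0.0, 0.003, 0.438, 15.0, -0.796, 0.239, 0.24, 0.0, 0.003, 0.438, 15.0, -0.784, 0.275, 0.24, 0.0, 0.003, 0.438, 15.0, -0.771, 0.311, 0.24, 0.0, 0.003, 0.438, 15.0, -0.756, 0.346, 0.24, 0.0, 0.003, 0.438, 15.0]
```

>>> {"name": "drive_tool", "arguments": {
  "plan": [-0.829,0.051,0.242,0,0.003,0.438,15,-0.826,0.089,0.241,0,0.003,0.438,15,-0.821,0.127,0.241,0,0.003,0.438,15,-0.814,0.165,0.241,0,0.003,0.438,15,-0.806,0.202,0.241,0,0.003,0.438,15,-0.796,0.239,0.24,0,0.003,0.438,15,-0.784,0.275,0.24,0,0.003,0.438,15,-0.771,0.311,0.24,0,0.003,0.438,15,-0.756,0.346,0.24,0,0.003,0.438,15,0,0,0,0,0,0,15,0,0,0,0,0,0,15]
}}

```text
time: 27.78
eef_pos: [623.8, -258.2, 198.9]
ee_rot: [-0.001, 0.792, 0.611, 0.0]
force: [0.5, 0.1, -2.5]
width: 26.8
finger_force: 69.4
```

Run:
```python
from h import *
a=np.radians(-14.8); st(); go([623.5,-260.2,43.5],tool([np.cos(a),np.sin(a),0]))
for c in("wrist","top"):
    read_camera(c); print(c,[(n,[(round(q["p"],2),np.round(q["location"],1).tolist()) for q in tip_of(n,c)[:1]]) for n in("wand","wand_tip","cradle")])
```

```text
t 27.77 p [ 623.8 -258.2  198.9] F [ 0.51  0.07 -2.49] w 26.8 ff 69.4
[[0.253, 0.967, -0.001], [0.967, -0.253, 0.002], [0.002, -0.001, -1.0]] q [ 0.49  0.62 -0.3   1.49  0.2   1.06 -0.1 ]
shift [-0.046  0.009  3.108] turn [-0.013 -0.016  0.023]
wrist [('wand', [(0.58, [620.9, -257.6, 185.5])]), ('wand_tip', [(0.57, [653.7, -144.0, 201.7])]), ('cradle', [])]
top [('wand', [(0.62, [623.7, -260.4, 183.7])]), ('wand_tip', [(0.66, [657.2, -144.7, 200.9])]), ('cradle', [(0.81, [622.4, -263.5, -2.2])])]
```

>>> {"name": "drive_tool", "arguments": {
  "plan": [-0.046,0.009,0.6,-0.013,-0.016,0.023,15,0,0,0.8,0,0,0,15,0,0,0.7,0,0,0,15,0,0,0.3,0,0,0,15,0,0,0,0,0,0,15,0,0,0,0,0,0,15]
}}

```text
time: 28.92
eef_pos: [624.3, -262.4, 80.6]
ee_rot: [0.001, 0.793, 0.609, 0.001]
force: [-0.1, 0.3, -1.8]
width: 27.0
finger_force: 69.5
```

Run:
```python
from h import *
a=np.radians(-14.8); st(); go([623.6,-260.2,43.5],tool([np.cos(a),np.sin(a),0]))
```

```text
t 28.93 p [ 624.3 -262.4   80.6] F [-0.05  0.34 -1.8 ] w 27.0 ff 69.5
[[0.258, 0.966, 0.003], [0.966, -0.258, -0.001], [-0.0, 0.003, -1.0]] q [ 0.48  0.75 -0.27  1.6   0.25  0.82 -0.14]
shift [ 0.04  -0.028  0.742] turn [ 0.029  0.004 -0.022]
```

>>> {"name": "drive_tool", "arguments": {
  "plan": [0.04,-0.028,0.2,0.029,0.004,-0.022,15,0,0,0.2,0,0,0,15,0,0,0.16,0,0,0,15,0,0,0.1,0,0,0,15,0,0,0.04,0,0,0,15,0,0,0,0,0,0,15,0,0,0,0,0,0,15]
}}

```text
time: 29.8
eef_pos: [622.7, -260.0, 44.4]
ee_rot: [-0.001, 0.792, 0.61, -0.001]
force: [-0.5, 0.1, -2.3]
width: 26.6
finger_force: 69.5
```

Run:
```python
from h import *
a=np.radians(-14.8); st(); go([623.6,-260.2,43.3],tool([np.cos(a),np.sin(a),0]))
```

```text
t 29.8 p [ 622.7 -260.    44.4] F [-0.48  0.14 -2.3 ] w 26.6 ff 69.5
[[0.255, 0.967, -0.002], [0.967, -0.255, 0.001], [0.0, -0.002, -1.0]] q [ 0.47  0.79 -0.25  1.63  0.26  0.76 -0.16]
shift [0.    0.019 0.021] turn [-0.017 -0.001 -0.   ]
```

Not yet touching, so I lower a little further.

>>> {"name": "drive_tool", "arguments": {
  "plan": [0,0.015,0.02,0,0,0,15,0,0,0.01,0,0,0,15,0,0,0,0,0,0,15]
}}

```text
time: 30.18
eef_pos: [623.4, -260.2, 43.3]
ee_rot: [-0.001, 0.792, 0.61, -0.0]
force: [-2.7, 1.4, 4.6]
width: 27.1
finger_force: 70.5
```

Touching: the force rose about 7 N. I release to a moderate width, retreat up, and then look.

>>> {"name": "drive_tool", "arguments": {
  "plan": [0,0,0,0,0,0,40,0,0,0,0,0,0,56,0,0,0,0,0,0,56,0,0,-0.2,0,0,0,56,0,0,-0.6,0,0,0,56,0,0,-1,0,0,0,56,0,0,-1,0,0,0,56,0,0,-1,0,0,0,56,0,0,-1,0,0,0,56,0,0,-0.2,0,0,0,56,0,0,0,0,0,0,56,0,0,0,0,0,0,56]
}}

```text
time: 31.68
eef_pos: [623.0, -260.1, 291.0]
ee_rot: [-0.002, 0.792, 0.61, -0.001]
force: [0.3, -1.2, 0.1]
width: 55.8
finger_force: 0.0
```

Run:
```python
from h import *
st(); cal=calibration("wrist"); im=read_camera("wrist"); cv2.imwrite("pics/w9.png",im[:,:,::-1])
ye=cv2.inRange(cv2.cvtColor(im,cv2.COLOR_RGB2HSV),(22,120,100),(35,255,255))
n,l,s,_=cv2.connectedComponentsWithStats(ye); k=1+np.argmax(s[1:,4]); y,x=np.nonzero(l==k)
P=np.array([atz("wrist",(a,b),60,cal)[:2] for a,b in zip(x,y)],np.float32); print("wand z60",cv2.minAreaRect(P))
for c in("wrist","top"):
    if c=="top": read_camera(c)
    print(c,[(n,[(round(q["p"],2),np.round(q["location"],1).tolist()) for q in tip_of(n,c)[:1]]) for n in("wand","wand_tip","cradle","bottle","mat","slide_box")])
```

```text
t 31.68 p [ 623.  -260.1  291. ] F [ 0.29 -1.22  0.12] w 55.8 ff 0.0
[[0.255, 0.967, -0.005], [0.967, -0.255, 0.001], [0.0, -0.005, -1.0]] q [ 0.5   0.56 -0.31  1.35  0.17  1.26 -0.07]
wand z60 ((624.03076171875, -259.06268310546875), (119.74200439453125, 29.63596534729004), 75.10872650146484)
wrist [('wand', [(0.98, [623.4, -260.5, 31.9])]), ('wand_tip', [(0.85, [650.5, -148.9, 46.4])]), ('cradle', [(0.9, [620.5, -259.0, -1.3])]), ('bottle', [(0.96, [467.3, -267.3, 5.5])]), ('mat', [(0.75, [468.9, -268.4, 1.2])]), ('slide_box', [(0.92, [747.3, -255.9, 0.4])])]
top [('wand', [(0.89, [622.2, -262.4, 31.6])]), ('wand_tip', [(0.61, [657.3, -144.6, 45.2])]), ('cradle', [(0.57, [620.1, -262.6, -2.4])]), ('bottle', [(0.63, [467.7, -260.9, 7.5])]), ('mat', [(0.68, [472.9, -261.5, 2.9])]), ('slide_box', [(0.78, [741.6, -261.6, 0.6])])]
```

View pics/w9.png

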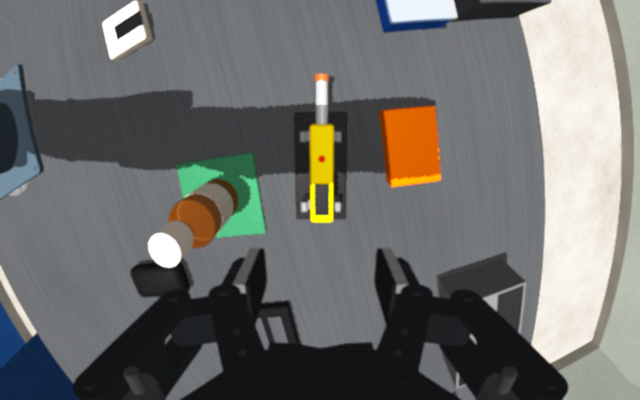

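The wand lies in its cradle at (321,170), matching its start pose, the tip points the same way at (321,77), and the bottle stands on the mat at (205,210). I hand the job in.

```bash
python3 -c "
from workcell import *
print(job_done())"
```

```text
the job is handed in; nothing more can be done
None
```

The job is handed in at 31.8 s: the bottle stands on the green mat, the wand pressed the check plate about 6 mm in for about 3 s, and it lies back in its cradle as it was; centring on the plate is from camera estimates, about 1–2 mm.

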